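Roll-check two rubber rollers under a hand pad and reject the one that rocks

ROBOT

A 6-joint arm with a two-finger parallel gripper is mounted at the origin on the work surface. World frame = base frame: x ahead of the robot, y to its left, z up, the work surface at z = 0. Lengths are in mm, angles in rad, forces in N, time in s.
With the tool pointing down it reaches from about 375 to 825 mm from the base axis. Payload 5.5 kg.
Tool frame: the origin (TCP) lies between the finger pads; the fingertips stand 25 mm ahead of it and the grasp point (between the pads) lies 6 mm ahead of it (tip_extent is the distance from the TCP to the fingertips, in mm); z points along the fingers, x is the direction in which the jaws open and shut, and the axes are right-handed (so a half turn about z gives the same grasp; the last joint's range is limited). The gripper opens to 85 mm and grips with 20 to 120 N. Pads are 22 mm wide; open, the fingers measure 114 mm over their backs; the gripper's body (76 mm by 85 mm) begins 54 mm behind the grasp point. The pads swing forward as they close: fully open they stand 13 mm farther back than shut.
Start: joints at [-1.288, 0.314, -0.047, 1.21, 0, 1.571], TCP at [167.424, -576.163, 256.299] pointing down, gripper open.
Joint ranges: [-2.67, 2.67], [-0.69, 1.73], [-1.03, 1.25], [-2.08, 2.16], [-1.42, 1.45], [-3.14, 3.14]. Speed limits (rad/s): [2.39, 2.39, 3.01, 3.14, 3.14, 3.14].

INTERFACE

Orientations are given as a unit quaternion [w, x, y, z].
In Python, from plant import sense, camera, hand_in, tip_extent gives the robot as it stands.
- The arm moves only by the shell command python3 -m handwheel 'ROWS' [FORCE]. ROWS is JSON, a list of rows, each a list of 3 entries, a list of its own where there are three numbers: the shift along the tool's x, y, z in mm, then the turn, a rotation vector about the tool's x, y, z in degrees, then the opening, from 0 (shut) to 1 (fully open). A call has 1 to 12 rows; each row shifts and turns the commanded pose from where the row before left it, along the tool's axes as they then stand; what a row does not reach is not made up. A row lasts 1/8 s, in which the tool goes at most 62.5 mm and 10.7 degrees, less where a joint would pass 70% of its speed; a pose out of reach is approached as far as the arm can. A call with a gripper value outside its range is refused whole. The fingers move at their own pace and stop on an object; FORCE is the grip in N (left out, the last holds). Time passes only in rows, so rows that do not move let the fingers close. It gives the time, the measured TCP pose, the force and the opening at its end, in the units of the state.
- sense(): the state, without advancing time (a new reading comes with each control period).
- camera(name): name is "scene" or "top"; returns a dict with "image" (384x512x3 uint8, blue, green, red), "vertical_fov" (degrees; the focal length in pixels is half the picture's height over the tangent of half this angle, whatever the lens; pixels are square), "cx", "cy" (the principal point, pixels), "R" (3x3) and "t" (3): a world point X has camera coordinates R X + t. Camera axes: x right, y down, z forward; pixel columns grow to the right and rows downward; lengths in mm; the calibration is good to about 2 mm. A picture is of the moment at which its call begins. There is no depth.
- hand_in(): hands the job in, once; it reports no verdict.
The state is a dict: "time_s": time; "joint_positions": joint angles; "joint_velocities": joint speeds; "effort": joint torques, N m; "position": TCP position; "eef_rot": TCP orientation; "ft_force": force on the tool from outside, world axes, zero at the start; "wrist_torque": the same for the moment, N m; "gripper_width": finger opening in mm.
Only numpy, scipy, OpenCV 4.12 (cv2) and the standard library are available. Lean on these libraries where they do the work, as an engineer would, in place of code of your own. Each camera call takes 0.05 s, during which the arm holds its last target.

TASK

Take the roll pad by its orange grip and, pressing lightly, with less than a kilogram of push, roll each of the two black rollers under it forward across the white plate by a good half turn, leaving each where it stops; feel which one is out of round and makes the pad rise and fall, and ease off as it does so that a roller is never squeezed hard. Then put the pad back flat on its grey rest and lay the roller that rocks on the floor of the red reject tray, leaving the true one lying on the plate and the other things on the bench undisturbed.

Things in the scene. Friction and masses are not known exactly. Their poses are not given: they have to be found in the camera images.
- tester: roll tester, fixed: blue base under a level white plate, 200 mm (x) by 270 mm (y), top 50 mm above the bench, lip 5 mm high and wide round its edge. Origin at the bench under the plate's centre. Its x points away from the robot, give or take its yaw: the rollers lie along its y, side by side, and are rolled along +x
- plate_mid (a point): middle of the tester's plate, on its top (unloaded). The plate sits on springs: it sinks straight down 1 mm for each 5 N pressed on it (up to 16 mm), staying level. A pad pressed on a roller moves twice as far as the roller; half a turn is 38 to 41 mm of roller travel, 76 to 82 mm of pad travel
- roller_a: one of two look-alike black rubber rollers, 80 mm long, steel journals (10 mm across) 10 mm out at each end, 0.13 kg. One is round, 24 mm across; the other, not known which, is oval, 24 by 27 mm, lying on its flat at the start so that both are 24 mm high. Origin on the axis at mid length; y along the roller, within 0.12 rad of the tester's y; z up at the start, turning with it
- roller_b: one of two look-alike black rubber rollers, 80 mm long, steel journals (10 mm across) 10 mm out at each end, 0.13 kg. One is round, 24 mm across; the other, not known which, is oval, 24 by 27 mm, lying on its flat at the start so that both are 24 mm high. Origin on the axis at mid length; y along the roller, within 0.12 rad of the tester's y; z up at the start, turning with it
- pad: roll pad, 0.2 kg, loose: flat aluminium sole 110 mm (x) by 70 mm (y), 8 mm thick; on its middle an upright orange grip 24 mm (x) by 56 mm (y), top 48 mm above the sole's underside. Origin at the centre of the underside, z up. Starts flat on the rest, aligned with it. Grip it across the 24 mm from straight above, low; use it with its x along the rolling direction
- rest: grey fixed block 130 mm (x) by 100 mm (y), 12 mm high, on which the pad lives. Origin at the centre of its underside
- tray: red fixed open reject tray, outside 180 mm (x) by 130 mm (y), 35 mm high, walls and floor 4 mm. Origin at the centre of its underside. A short green roller (20 mm across, 60 mm long, loose, may be nudged) already lies in its +x part along y, at about x = +55 mm; the rest of the tray is free
- bottle: amber bottle, bystander, 56 mm across, 130 mm high; origin at its foot
- weight: brass weight, bystander, 40 mm across, 55 mm high; origin at its foot
- beaker: glass beaker, bystander, 70 mm across, 85 mm high; origin at its foot
- jar: white jar, bystander, 64 mm across, 75 mm high; origin at its foot
- tape: yellow ring, bystander, 90 mm across, 22 mm high; origin at its foot
- driver: screwdriver lying on the bench, bystander
- brush: brush lying on the bench, bystander

How it is judged:
By the outcome, as a careful person would: the job done as asked, in the order asked, and still so for the second after the job is handed in, with the robot touching nothing.
It also fails if it takes over 72 s, if anything falls off the work surface, if the arm or the gripper's body presses on something with over 40 N, if the wrist force passes 120 N, or if a joint passes its speed limit or range.

## Working session

There is one attempt and no reset: what is moved stays moved. The work goes in short steps, Python scripts to look and compute and a shell command to move; the robot and the scene stay as the last step left them, time stands still between calls to the robot, and variables do not carry over. Pictures are saved under pics/ and viewed, and the job is handed in when it is done.

```bash
ls; mkdir -p pics
python3 - <<'E'
from plant import sense,camera,tip_extent
import cv2,json
print(sense()); print(tip_extent if not callable(tip_extent) else tip_extent())
for n in("scene","top"):
    c=camera(n); cv2.imwrite(f"pics/{n}0.png",c["image"]); print(n,{k:(v.tolist() if hasattr(v,'tolist') else v) for k,v in c.items() if k!="image"})
E
```

```text
pics
{'time_s': 0.0, 'joint_positions': array([-1.28804910e+00,  3.14163548e-01, -4.80427890e-02,  1.21021702e+00,
       -2.40165682e-05,  1.57078647e+00]), 'joint_velocities': array([ 1.25537755e-03,  1.90650804e-06, -2.88813873e-04,  5.76526251e-04,
       -1.03661968e-03, -9.04054829e-04]), 'effort': array([ 8.04344768e-05, -5.39587283e+01,  3.39748836e+01,  1.92651671e-02,
       -3.78410323e-04, -3.21922755e-06]), 'position': array([ 167.24378521, -575.67485368,  255.48790069]), 'eef_rot': array([-4.78848856e-04,  7.99688528e-01, -6.00414520e-01, -6.57762547e-04]), 'ft_force': array([-0.44625113, -0.07896579,  0.22787987]), 'wrist_torque': array([-0.00833748,  0.02849759, -0.06152754]), 'gripper_width': 85.26245518777424}
25.0
scene {'vertical_fov': 57.185685362612276, 'cx': 259.72186606406865, 'cy': 191.8962725746067, 'R': [[0.6160723118843221, 0.787645209431486, 0.008362451144081868], [0.5008773624172363, -0.3835333826941708, -0.7759020635216268], [-0.6079282641459097, 0.48220034054197547, -0.6307979527818267]], 't': [-336.5560370728925, -233.34757540170477, 1579.3723285299834]}
top {'vertical_fov': 45.79394646040155, 'cx': 259.1143960760192, 'cy': 190.75402432555336, 'R': [[-0.01604060504655581, -0.9998466892869153, 0.007021175951037094], [-0.996646272220815, 0.015424928302077095, -0.08036342237130363], [0.08024280066207293, -0.008286706756655155, -0.9967409008528927]], 't': [-3.27484806515856, 572.157740187426, 1457.273116453077]}
```

View pics/top0.png

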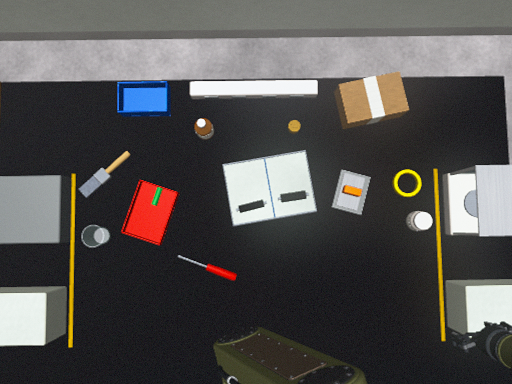

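View pics/scene0.png

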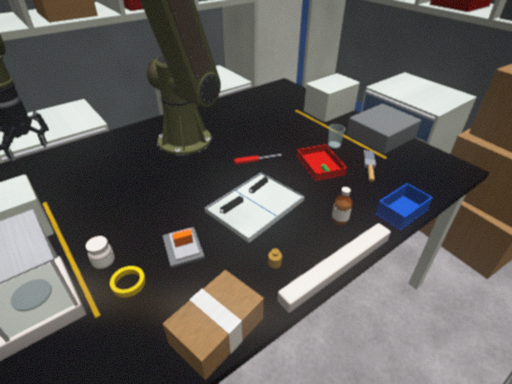

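The top view shows the plate near (269,187) with rollers at (251,206) and (293,197). The pad is at (352,190) and the tray at (150,212). The scene view agrees. Next I'll measure.

```bash
cat > h.py <<'E'
import numpy as np,cv2
from plant import sense,camera
def ray(c,uv):
    R=np.array(c["R"]);t=np.array(c["t"]);f=192/np.tan(np.radians(c["vertical_fov"]/2))
    d=R.T@np.array([(uv[0]-c["cx"])/f,(uv[1]-c["cy"])/f,1.]);return -R.T@t,d
def onz(c,uv,z):
    o,d=ray(c,uv);return o+d*(z-o[2])/d[2]
def proj(c,X):
    R=np.array(c["R"]);t=np.array(c["t"]);f=192/np.tan(np.radians(c["vertical_fov"]/2))
    p=R@np.array(X)+t;return p[:2]/p[2]*f+[c["cx"],c["cy"]]
def tri(c1,u1,c2,u2):
    A=np.zeros((3,3));b=np.zeros(3);rs=[ray(c1,u1),ray(c2,u2)]
    for o,d in rs:
        d=d/np.linalg.norm(d);P=np.eye(3)-np.outer(d,d);A+=P;b+=P@o
    X=np.linalg.solve(A,b)
    return X,[np.linalg.norm(np.cross(X-o,d/np.linalg.norm(d))) for o,d in rs]
def poly(c,cnt,z):
    return np.array([onz(c,p,z)[:2] for p in cnt.reshape(-1,2)])
def rect(c,mask,z):
    cs,_=cv2.findContours(mask,cv2.RETR_EXTERNAL,cv2.CHAIN_APPROX_NONE)
    out=[]
    for k in cs:
        if cv2.contourArea(k)<15: continue
        P=poly(c,k,z).astype(np.float32); out.append((cv2.contourArea(k),k.reshape(-1,2).mean(0).round(1),cv2.minAreaRect(P)))
    return out
E
python3 - <<'E'
from h import *
for n in("top","scene"):
    c=camera(n);im=c["image"];hsv=cv2.cvtColor(im,cv2.COLOR_BGR2HSV);H,S,V=cv2.split(hsv)
    u=lambda m:(m*255).astype(np.uint8)
    x0,x1,y0,y1=(100,450,110,290) if n=="top" else (150,360,130,280)
    big=cv2.resize(im[y0:y1,x0:x1],None,fx=800/(x1-x0),fy=800/(x1-x0),interpolation=cv2.INTER_CUBIC);cv2.imwrite(f"pics/{n}_big.png",big[:600])
    print(n)
    for nm,m,z in [("orange",(H>5)&(H<18)&(S>180)&(V>150),60),("red",((H<5)|(H>174))&(S>150)&(V>60),35),("green",(H>45)&(H<80)&(S>120)&(V>60),14),("white",(S<60)&(V>170),50)]:
        for r in rect(c,u(m),z):
            if r[0]>15 : print(nm,r)
E
```

```text
top
red (231.5, array([220.8, 271.7]), ((314.2398681640625, 113.84318542480469), (100.58881378173828, 27.227529525756836), 68.7456283569336))
red (2356.0, array([149.7, 212.4]), ((507.6685791015625, 340.28143310546875), (139.3885498046875, 181.82839965820312), 70.68274688720703))
green (65.5, array([156.7, 195.8]), ((561.1419677734375, 322.6294250488281), (15.440254211425781, 57.713134765625), 70.4485092163086))
white (2289.5, array([ 22.1, 318.4]), ((182.56594848632812, 731.5780029296875), (161.20108032226562, 140.18154907226562), 1.241546392440796))
white (1757.5, array([488.2, 306.3]), ((189.36666870117188, -728.6513671875), (144.82289123535156, 142.0500946044922), 89.03075408935547))
white (138.5, array([101.2, 235.2]), ((437.2128601074219, 488.87335205078125), (44.297889709472656, 41.019832611083984), 0.7385169863700867))
white (246.0, array([419.2, 219.1]), ((469.9458312988281, -528.335205078125), (66.69398498535156, 56.203453063964844), 62.32352828979492))
white (683.0, array([349. , 191.8]), ((563.4384155273438, -304.7212219238281), (91.85166931152344, 122.97797393798828), 74
[... 6795 characters left out ...]
4741516113281))
white (37.5, array([133.3,  11.3]), ((-2260.493408203125, 687.4050903320312), (199.31768798828125, 147.366943359375), 40.51121139526367))
white (207.5, array([457.6,   9.5]), ((-588.2255249023438, 3368.06103515625), (640.7337646484375, 674.8245849609375), 21.218141555786133))
white (459.0, array([73.2, 17.3]), ((-2526.73486328125, 217.42173767089844), (702.844970703125, 686.5531616210938), 89.32209014892578))
white (24.0, array([406.5,   0.8]), ((-1000.459716796875, 3192.26611328125), (173.5393524169922, 148.73605346679688), 54.544281005859375))
white (24.5, array([210.8,   1. ]), ((-2231.08984375, 1514.04541015625), (276.6825866699219, 95.63907623291016), 89.69087219238281))
```

View pics/top_big.png

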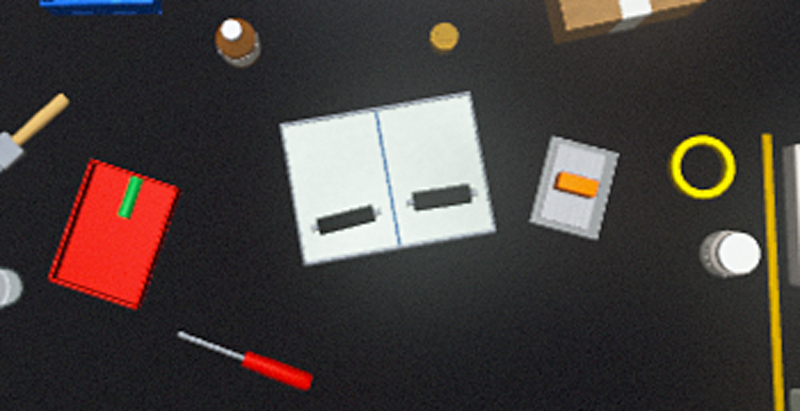

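View pics/scene_big.png

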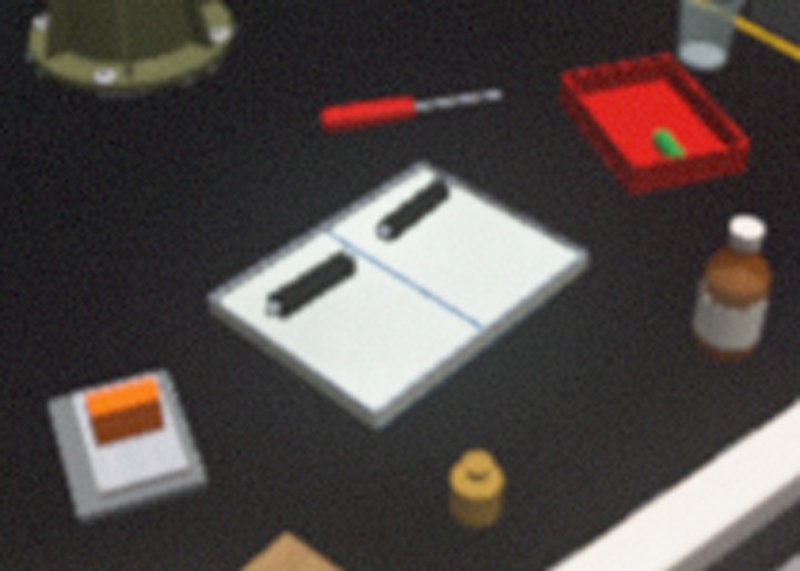

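```bash
cat > meas.py <<'E'
from h import *
def dump(n,tag=""):
    c=camera(n);im=c["image"];hsv=cv2.cvtColor(im,cv2.COLOR_BGR2HSV);H,S,V=[a.astype(int) for a in cv2.split(hsv)]
    u=lambda m:(m*255).astype(np.uint8)
    plate=u((S<60)&(V>150))
    cen=proj(c,[580,-44,50]);poly=np.array([proj(c,[580+sx*92*np.cos(.159)-sy*127*np.sin(.159),-44.5+sx*92*np.sin(.159)+sy*127*np.cos(.159),50]) for sx,sy in((-1,-1),(1,-1),(1,1),(-1,1))]).astype(np.int32)
    pm=np.zeros(im.shape[:2],np.uint8);cv2.fillPoly(pm,[poly],255)
    print(n,"cam",(-np.array(c["R"]).T@np.array(c["t"])).round())
    for r in rect(c,u((V<95)&(pm>0)),62): print(" dark",r)
    return c,H,S,V,pm
E
python3 - <<'E'
from meas import *
for n in("top","scene"):
    c,H,S,V,pm=dump(n)
    u=lambda m:(m*255).astype(np.uint8)
    print(c["image"][186:196:2,346:362:2].tolist() if n=="top" else "")
    if n=="top":
        for r in rect(c,u((H>3)&(H<25)&(S>140)&(V>150)),60):print(" or",r)
    # sole/rest contours
E
```

```text
top cam [ 453.   -0. 1499.]
 dark (130.0, array([251. , 205.9]), ((521.5380859375, 15.352920532226562), (19.965299606323242, 78.168701171875), 13.138740539550781))
 dark (150.5, array([293.2, 196.1]), ((550.3426513671875, -119.13231658935547), (23.38801383972168, 78.2063980102539), 7.637059688568115))
[[[16, 164, 251], [59, 163, 244], [96, 155, 238], [145, 161, 211], [197, 187, 173], [217, 210, 203], [220, 212, 207], [212, 206, 204]], [[29, 165, 248], [26, 159, 246], [20, 160, 247], [0, 158, 247], [11, 151, 247], [52, 151, 243], [121, 171, 237], [162, 164, 181]], [[30, 163, 248], [28, 163, 247], [3, 158, 246], [23, 158, 246], [0, 152, 245], [9, 154, 246], [0, 154, 247], [0, 151, 249]], [[25, 98, 181], [0, 136, 244], [0, 161, 251], [14, 158, 249], [19, 155, 247], [8, 155, 246], [0, 154, 246], [0, 151, 249]], [[182, 182, 182], [122, 127, 138], [44, 67, 112], [24, 72, 147], [26, 102, 198], [0, 141, 248], [0, 159, 251], [73, 148, 238]]]
 or (103.0, array([352.4, 190.4]), ((566.3132934570312, -308.03363037109375), (55.41222381591797, 22.531452178955078), 74.98868560791016))
 or (496.0, array([ 71.6, 260.5]), ((364.8985900878906, 577.9185180664062), (12.85926342010498, 533.4105224609375), 89.85616302490234))
 or (477.0, array([439. , 254.5]), ((362.9984130859375, -574.7468872070312), (12.465986251831055, 534.2952880859375), 89.9682388305664))
 or (88.0, array([294. , 125.4]), ((777.7060546875, -127.46299743652344), (34.3140983581543, 34.49276351928711), 43.571189880371094))
scene cam [1284. -586.  818.]
 dark (108.5, array([231.4, 204.4]), ((549.8860473632812, -120.12377166748047), (26.16012954711914, 88.97004699707031), 8.02068042755127))
 dark (68.5, array([258.8, 184.4]), ((520.5082397460938, 17.197368621826172), (20.4871883392334, 91.30532836914062), 14.26587963104248))
```

```bash
cat > go.py <<'E'
# usage: go.py x y z yaw_deg : delta from measured pose, in tool axes (after the turn, and before)
import sys
from h import *
from scipy.spatial.transform import Rotation as Ro
def pose():
    s=sense();q=s["eef_rot"];return s,Ro.from_quat([q[1],q[2],q[3],q[0]])
if __name__=="__main__":
    s,R=pose();M=R.as_matrix();p=s["position"];yaw=np.degrees(np.arctan2(M[1,0],M[0,0]))
    print("t",round(s["time_s"],2),"p",p.round(2),"yaw",round(yaw,2),"toolz",M[:,2].round(4),"F",s["ft_force"].round(2),"w",round(s["gripper_width"],1),"j",s["joint_positions"].round(2))
    if len(sys.argv)>1:
        x,y,z,a=map(float,sys.argv[1:5]);d=np.array([x,y,z])-p
        T=Ro.from_euler('z',a,degrees=True)*Ro.from_rotvec([np.pi,0,0])
        print("turn",np.degrees((R.inv()*T).as_rotvec()).round(2),"shift now",(M.T@d).round(2),"shift after turn",(T.inv().apply(d)).round(2))
E
python3 go.py 566.3 -308 140 -15
```

```text
t 0.3 p [ 167.36 -575.97  255.97] yaw -73.8 toolz [-2.e-04  6.e-04 -1.e+00] F [-0.35  0.37 -0.58] w 85.3 j [-1.29  0.31 -0.05  1.21  0.    1.57]
turn [-2.00e-02  3.00e-02 -5.88e+01] shift now [-145.94 -457.86  116.07] shift after turn [ 315.99 -362.1   115.97]
```

```bash
python3 -m handwheel '[[[0,0,0],[0,0,-9.8],0.7],[[0,0,0],[0,0,-9.8],0.7],[[0,0,0],[0,0,-9.8],0.7],[[0,0,0],[0,0,-9.8],0.7],[[0,0,0],[0,0,-9.8],0.7],[[0,0,0],[0,0,-9.8],0.7],[[39,-45,0],[0,0,0],0.7],[[39,-45,0],[0,0,0],0.7],[[39,-45,0],[0,0,0],0.7],[[39,-45,0],[0,0,0],0.7]]' 60; python3 go.py 566.3 -308 140 -15
```

```text
time_s: 1.55
position: [366.0, -441.6, 256.4]
eef_rot: [0.0, 0.991, -0.131, 0.0]
ft_force: [0.7, -0.8, 0.1]
gripper_width: 59.5
t 1.55 p [ 366.05 -441.55  256.42] yaw -15.02 toolz [ 3.e-04 -4.e-04 -1.e+00] F [ 0.67 -0.78  0.13] w 59.5 j [-0.88  0.26 -0.11  1.19  0.    0.95]
turn [ 0.01 -0.02 -0.02] shift now [ 158.76 -180.91  116.43] shift after turn [ 158.86 -180.83  116.42]
```

```bash
python3 -m handwheel '[[[39.6,-45.2,20],[0,0,0],0.7],[[39.6,-45.2,20],[0,0,0],0.7],[[39.6,-45.2,30],[0,0,0],0.7],[[39.6,-45.2,46],[0,0,0],0.7],[[0,0,0],[0,0,0],0.7]]'; python3 go.py 566.3 -308 48 -15
python3 - <<'E'
from h import *
for n in("top","scene"):
    c=camera(n);x0,x1,y0,y1=(300,420,150,240) if n=="top" else (110,270,170,290)
    cv2.imwrite(f"pics/{n}1.png",cv2.resize(c["image"][y0:y1,x0:x1],None,fx=5,fy=5,interpolation=cv2.INTER_CUBIC))
E
```

```text
time_s: 2.17
position: [551.6, -314.4, 147.0]
eef_rot: [-0.001, 0.992, -0.128, -0.002]
ft_force: [-1.0, 0.0, -0.9]
gripper_width: 59.7
t 2.17 p [ 551.59 -314.42  146.98] yaw -14.73 toolz [-0.0046  0.0034 -1.    ] F [-0.99  0.02 -0.87] w 59.7 j [-0.52  0.44 -0.12  1.02  0.    1.31]
turn [-0.12  0.3   0.27] shift now [13.12 -9.74 98.93] shift after turn [ 12.55 -10.01  98.98]
```

View pics/scene1.png

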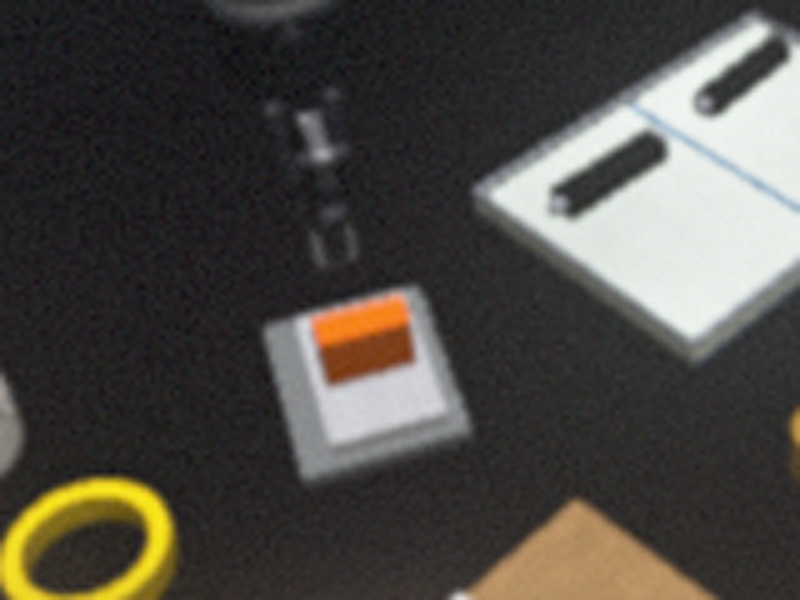

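The jaws are coming in above the grip from the robot side, short of it by lag. I'll read the pose again.

```bash
python3 go.py 566.3 -308 90 -15
```

```text
t 2.27 p [ 550.9  -317.47  150.35] yaw -14.93 toolz [-1.5e-03  3.0e-04 -1.0e+00] F [0.2  0.76 0.63] w 60.1 j [-0.52  0.44 -0.11  1.02 -0.    1.31]
turn [0.   0.09 0.07] shift now [ 12.53 -13.12  60.34] shift after turn [ 12.43 -13.14  60.35]
```

```bash
python3 -m handwheel '[[[12.4,-13.1,0],[0,0,0],0.7],[[0,0,30],[0,0,0],0.7],[[0,0,30],[0,0,0],0.7],[[0,0,0],[0,0,0],0.7],[[0,0,0],[0,0,0],0.7]]'; python3 go.py 566.3 -308 50 -15;python3 - <<'E'
from h import *
for n in("top","scene"):
    c=camera(n);x0,x1,y0,y1=(300,420,150,240) if n=="top" else (110,270,170,290)
    cv2.imwrite(f"pics/{n}2.png",cv2.resize(c["image"][y0:y1,x0:x1],None,fx=5,fy=5,interpolation=cv2.INTER_CUBIC))
E
```

```text
time_s: 2.9
position: [567.3, -309.3, 92.7]
eef_rot: [0.0, 0.991, -0.131, 0.001]
ft_force: [0.2, -1.1, -0.1]
gripper_width: 59.7
t 2.9 p [ 567.27 -309.34   92.7 ] yaw -15.03 toolz [ 0.002 -0.001 -1.   ] F [ 0.16 -1.06 -0.13] w 59.7 j [-0.5   0.5  -0.16  0.91  0.    1.33]
turn [ 0.02 -0.13 -0.03] shift now [-1.38 -1.05 42.7 ] shift after turn [-1.29 -1.04 42.7 ]
```

View pics/scene2.png

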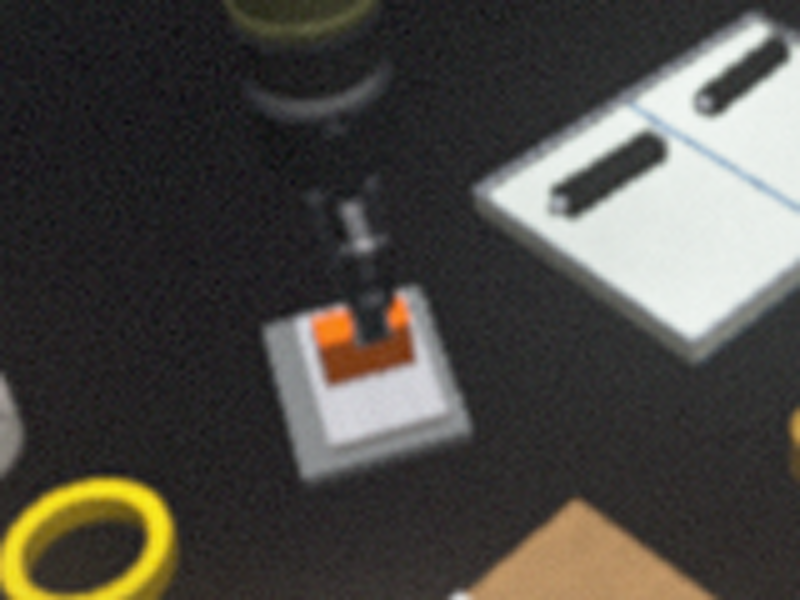

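```bash
python3 -m handwheel '[[[-1,-1,21],[0,0,0],0.7],[[0,0,22],[0,0,0],0.7],[[0,0,0],[0,0,0],0.7],[[0,0,0],[0,0,0],0.7]]'; python3 go.py 566.3 -308 49 -15
```

```text
time_s: 3.5
position: [566.5, -307.9, 49.4]
eef_rot: [0.0, 0.991, -0.131, 0.001]
ft_force: [0.5, 0.1, -0.9]
gripper_width: 59.7
t 3.5 p [ 566.48 -307.87   49.38] yaw -15.0 toolz [ 1.6e-03 -9.0e-04 -1.0e+00] F [ 0.47  0.07 -0.85] w 59.7 j [-0.5   0.54 -0.2   0.83 -0.    1.33]
turn [ 0.03 -0.1  -0.  ] shift now [-0.14  0.18  0.38] shift after turn [-0.14  0.18  0.38]
```

```bash
python3 -m handwheel '[[[0,0,0],[0,0,0],0],[[0,0,0],[0,0,0],0],[[0,0,0],[0,0,0],0],[[0,0,0],[0,0,0],0],[[0,0,0],[0,0,0],0]]' 80; python3 go.py
```

```text
time_s: 4.12
position: [566.5, -307.8, 49.1]
eef_rot: [0.0, 0.991, -0.131, 0.001]
ft_force: [-0.2, -0.2, 5.4]
gripper_width: 23.4
t 4.12 p [ 566.47 -307.81   49.09] yaw -15.0 toolz [ 0.0017 -0.001  -1.    ] F [-0.15 -0.23  5.36] w 23.4 j [-0.5   0.54 -0.2   0.82 -0.    1.33]
```

```bash
python3 -m handwheel '[[[0,0,-10],[0,0,0],0],[[0,0,-40],[0,0,0],0],[[0,0,-40],[0,0,0],0],[[0,0,-10],[0,0,-7.5],0],[[0,0,0],[0,0,-7.5],0],[[0,0,0],[0,0,-7.6],0],[[0,0,0],[0,0,0],0]]'; python3 go.py 529.2 -122.3 135 7.6
```

```text
time_s: 5.0
position: [565.3, -307.2, 147.9]
eef_rot: [-0.0, 0.998, 0.066, -0.0]
ft_force: [-1.0, -0.3, -0.9]
gripper_width: 23.2
t 5.0 p [ 565.32 -307.15  147.93] yaw 7.52 toolz [-6.e-04  4.e-04 -1.e+00] F [-1.02 -0.28 -0.94] w 23.2 j [-0.5   0.45 -0.1   1.02  0.    0.94]
turn [-0.02  0.03 -0.08] shift now [ -11.6  -187.99   13.02] shift after turn [ -11.35 -188.01   12.93]
```

```bash
python3 -m handwheel '[[[-2.8,-47,0],[0,0,0],0],[[-2.8,-47,0],[0,0,0],0],[[-2.8,-47,0],[0,0,0],0],[[-2.9,-47,0],[0,0,0],0],[[0,0,6],[0,0,0],0],[[0,0,5],[0,0,0],0],[[0,0,0],[0,0,0],0],[[0,0,0],[0,0,0],0]]'; python3 go.py 529.2 -122.3 116 7.6;python3 - <<'E'
from h import *
for n in("top","scene"):
    c=camera(n);x0,x1,y0,y1=(210,340,140,240) if n=="top" else (170,310,150,255)
    cv2.imwrite(f"pics/{n}3.png",cv2.resize(c["image"][y0:y1,x0:x1],None,fx=5.5,fy=5.5,interpolation=cv2.INTER_CUBIC))
E
```

```text
time_s: 6.0
position: [529.7, -123.4, 136.8]
eef_rot: [0.0, 0.998, 0.065, -0.0]
ft_force: [-0.9, 0.8, -1.9]
gripper_width: 22.8
t 6.0 p [ 529.75 -123.44  136.83] yaw 7.5 toolz [-1.e-04 -1.e-04 -1.e+00] F [-0.89  0.79 -1.89] w 22.8 j [-0.23  0.29 -0.37  0.92 -0.    1.21]
turn [ 0.    0.01 -0.1 ] shift now [-0.39 -1.2  20.83] shift after turn [-0.39 -1.2  20.83]
```

View pics/scene3.png

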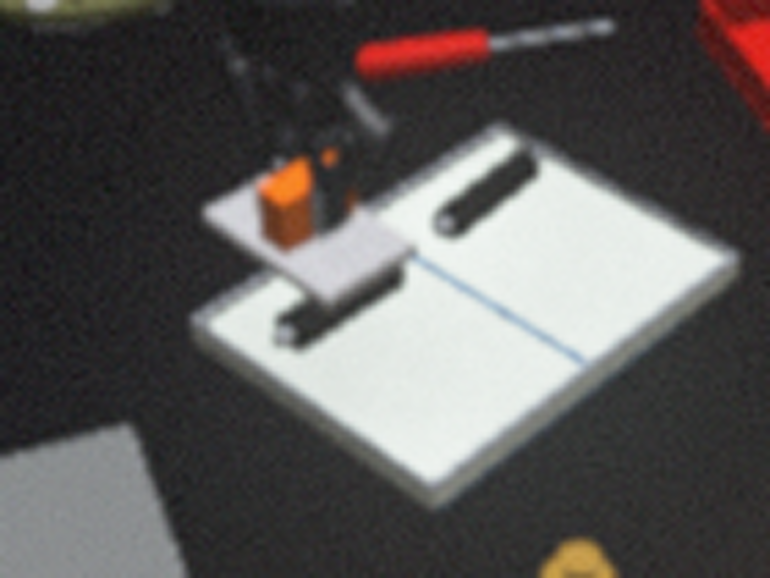

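View pics/top3.png

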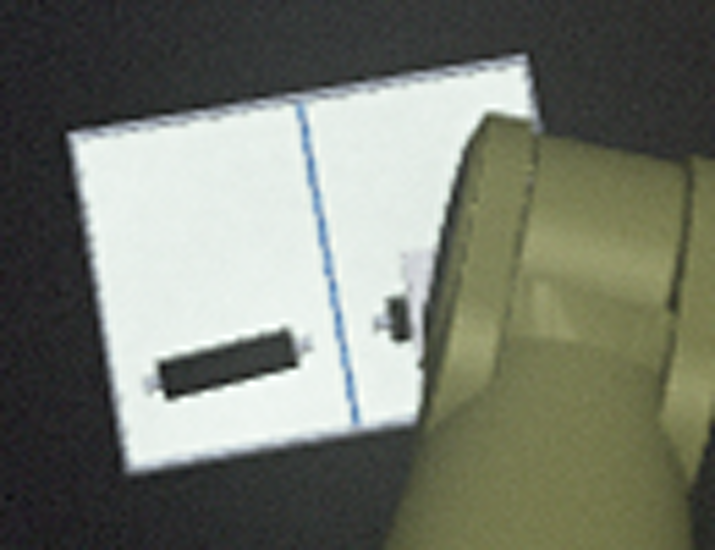

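The pad hangs level over roller B, with its front half above it. Lowering it to contact.

```bash
python3 -m handwheel '[[[-0.4,-1,8],[0,0,0],0],[[0,0,8],[0,0,0],0],[[0,0,6],[0,0,0],0],[[0,0,0],[0,0,0],0],[[0,0,0],[0,0,0],0]]'; python3 go.py 529.2 -122.3 112 7.6; python3 -m handwheel '[[[0,0,0],[0,0,0],0]]'
```

```text
time_s: 6.72
position: [529.1, -121.6, 115.0]
eef_rot: [0.0, 0.998, 0.066, 0.0]
ft_force: [0.0, -0.2, -1.3]
gripper_width: 23.0
t 6.72 p [ 529.14 -121.58  114.97] yaw 7.61 toolz [ 1.e-04 -0.e+00 -1.e+00] F [ 0.02 -0.16 -1.29] w 23.0 j [-0.23  0.31 -0.4   0.87 -0.    1.21]
turn [ 0.   -0.    0.01] shift now [-0.04  0.72  2.97] shift after turn [-0.04  0.72  2.97]
time_s: 6.85
position: [529.3, -121.6, 115.2]
eef_rot: [0.0, 0.998, 0.066, 0.0]
ft_force: [0.5, 0.6, -1.1]
gripper_width: 22.9
```

```bash
python3 -m handwheel '[[[0,0,2.5],[0,0,0],0],[[0,0,0],[0,0,0],0]]';python3 -m handwheel '[[[0,0,0.5],[0,0,0],0],[[0,0,0],[0,0,0],0]]'; python3 -m handwheel '[[[0,0,0],[0,0,0],0]]'
```

```text
time_s: 7.1
position: [528.9, -121.5, 112.3]
eef_rot: [-0.0, 0.998, 0.066, -0.0]
ft_force: [0.3, -0.4, -1.7]
gripper_width: 23.2
time_s: 7.35
position: [529.0, -121.6, 111.9]
eef_rot: [-0.0, 0.998, 0.066, -0.0]
ft_force: [-0.2, -0.0, -2.5]
gripper_width: 23.1
time_s: 7.48
position: [529.1, -121.6, 111.9]
eef_rot: [-0.0, 0.998, 0.066, -0.0]
ft_force: [0.6, -0.2, -2.2]
gripper_width: 23.4
```

```bash
python3 -m handwheel '[[[0,0,0.5],[0,0,0],0],[[0,0,0],[0,0,0],0]]'; python3 -m handwheel '[[[0,0,0],[0,0,0],0]]'
```

```text
time_s: 7.72
position: [529.0, -121.6, 111.4]
eef_rot: [0.0, 0.998, 0.066, -0.0]
ft_force: [-0.8, -0.3, -1.8]
gripper_width: 23.1
time_s: 7.85
position: [529.1, -121.6, 111.4]
eef_rot: [0.0, 0.998, 0.066, 0.0]
ft_force: [-0.1, 1.0, -1.9]
gripper_width: 22.8
```

Free baseline is Fz ≈ −1.9 N. Continuing down.

```bash
python3 -m handwheel '[[[0,0,0.6],[0,0,0],0],[[0,0,0],[0,0,0],0]]'; python3 -m handwheel '[[[0,0,0],[0,0,0],0]]'
```

```text
time_s: 8.1
position: [529.0, -121.6, 110.8]
eef_rot: [-0.0, 0.998, 0.066, -0.0]
ft_force: [-0.3, 0.2, -1.7]
gripper_width: 23.5
time_s: 8.22
position: [529.1, -121.6, 110.8]
eef_rot: [-0.0, 0.998, 0.066, -0.0]
ft_force: [0.1, -0.2, -1.7]
gripper_width: 23.1
```

```bash
python3 -m handwheel '[[[0,0,0.5],[0,0,0],0],[[0,0,0],[0,0,0],0]]'; python3 -m handwheel '[[[0,0,0],[0,0,0],0]]'
```

```text
time_s: 8.48
position: [529.1, -121.6, 110.4]
eef_rot: [-0.0, 0.998, 0.066, 0.0]
ft_force: [-0.2, 0.1, -2.3]
gripper_width: 23.0
time_s: 8.6
position: [529.1, -121.6, 110.4]
eef_rot: [0.0, 0.998, 0.066, 0.0]
ft_force: [0.9, 0.6, -1.6]
gripper_width: 23.0
```

```bash
python3 -m handwheel '[[[0,0,0.6],[0,0,0],0],[[0,0,0],[0,0,0],0],[[0,0,0],[0,0,0],0]]'
```

```text
time_s: 8.98
position: [529.2, -121.6, 109.9]
eef_rot: [0.0, 0.998, 0.066, 0.0]
ft_force: [0.5, 0.4, 1.4]
gripper_width: 23.1
```

```bash
python3 -m handwheel '[[[0,0,0.5],[0,0,0],0],[[0,0,0],[0,0,0],0]]'; python3 -m handwheel '[[[0,0,0],[0,0,0],0]]'
```

```text
time_s: 9.22
position: [529.3, -121.5, 109.5]
eef_rot: [-0.0, 0.998, 0.066, 0.0]
ft_force: [-0.9, 0.1, 2.4]
gripper_width: 22.8
time_s: 9.35
position: [529.2, -121.6, 109.4]
eef_rot: [0.0, 0.998, 0.066, 0.0]
ft_force: [0.6, 0.7, 2.3]
gripper_width: 23.2
```

```bash
python3 -m handwheel '[[[3,0,0],[0,0,0],0],[[3,0,0],[0,0,0],0]]'
```

```text
time_s: 9.6
position: [535.4, -120.7, 109.5]
eef_rot: [-0.0, 0.998, 0.066, 0.0]
ft_force: [-1.8, 1.0, 6.8]
gripper_width: 23.0
```

```bash
python3 -m handwheel '[[[3,0,0],[0,0,0],0],[[2,0,0],[0,0,0],0]]'
```

```text
time_s: 9.85
position: [540.7, -120.0, 109.8]
eef_rot: [-0.0, 0.998, 0.066, 0.001]
ft_force: [-1.7, 0.7, 7.3]
gripper_width: 23.1
```

```bash
python3 -m handwheel '[[[0,0,-0.9],[0,0,0],0],[[0,0,0],[0,0,0],0]]'
```

```text
time_s: 10.1
position: [540.5, -120.0, 110.4]
eef_rot: [-0.0, 0.998, 0.066, 0.0]
ft_force: [-1.7, 0.3, 4.5]
gripper_width: 23.1
```

```bash
python3 -m handwheel '[[[2,0,-0.6],[0,0,0],0],[[2,0,-0.3],[0,0,0],0]]'
```

```text
time_s: 10.35
position: [544.0, -119.6, 111.0]
eef_rot: [0.0, 0.998, 0.066, -0.0]
ft_force: [-1.1, 1.5, 4.5]
gripper_width: 23.2
```

```bash
python3 -m handwheel '[[[2,0,-0.3],[0,0,0],0],[[2,0,-0.3],[0,0,0],0]]'
```

```text
time_s: 10.6
position: [547.9, -119.0, 111.5]
eef_rot: [-0.0, 0.998, 0.066, -0.0]
ft_force: [-0.8, 0.7, 3.6]
gripper_width: 23.0
```

```bash
python3 -m handwheel '[[[2.5,0,-0.25],[0,0,0],0],[[2.5,0,-0.25],[0,0,0],0]]'
```

```text
time_s: 10.85
position: [552.9, -118.3, 112.0]
eef_rot: [-0.0, 0.998, 0.066, -0.0]
ft_force: [-1.5, 0.8, 3.0]
gripper_width: 22.9
```

```bash
python3 -m handwheel '[[[2.5,0,-0.2],[0,0,0],0],[[2.5,0,-0.2],[0,0,0],0]]'
```

```text
time_s: 11.1
position: [557.9, -117.7, 112.4]
eef_rot: [-0.0, 0.998, 0.066, -0.0]
ft_force: [-0.2, 1.7, 1.2]
gripper_width: 23.0
```

```bash
python3 -m handwheel '[[[2.5,0,-0.1],[0,0,0],0],[[2.5,0,-0.1],[0,0,0],0]]'
```

```text
time_s: 11.35
position: [562.9, -117.0, 112.6]
eef_rot: [-0.0, 0.998, 0.066, -0.0]
ft_force: [-0.9, 0.9, 2.0]
gripper_width: 23.1
```

```bash
python3 -m handwheel '[[[2.5,0,0],[0,0,0],0],[[2.5,0,0.1],[0,0,0],0]]'
```

```text
time_s: 11.6
position: [567.9, -116.3, 112.6]
eef_rot: [-0.0, 0.998, 0.066, 0.0]
ft_force: [-0.5, 0.6, 1.9]
gripper_width: 23.4
```

```bash
python3 -m handwheel '[[[2.5,0,0.2],[0,0,0],0],[[2.5,0,0.2],[0,0,0],0]]'
```

```text
time_s: 11.85
position: [573.0, -115.6, 112.4]
eef_rot: [-0.0, 0.998, 0.066, 0.0]
ft_force: [0.3, 2.7, 2.1]
gripper_width: 22.8
```

```bash
python3 -m handwheel '[[[2.5,0,0.2],[0,0,0],0],[[2.5,0,0.3],[0,0,0],0]]'
```

```text
time_s: 12.1
position: [578.0, -114.9, 111.9]
eef_rot: [-0.0, 0.998, 0.066, 0.0]
ft_force: [0.1, 2.4, 4.7]
gripper_width: 23.0
```

```bash
python3 -m handwheel '[[[2.5,0,0.1],[0,0,0],0],[[2.5,0,0.2],[0,0,0],0]]'
```

```text
time_s: 12.35
position: [582.9, -114.2, 111.6]
eef_rot: [-0.0, 0.998, 0.066, 0.0]
ft_force: [0.1, 2.8, 5.7]
gripper_width: 23.0
```

```bash
python3 -m handwheel '[[[2.5,0,0.2],[0,0,0],0],[[2.5,0,0.2],[0,0,0],0]]'
```

```text
time_s: 12.6
position: [587.9, -113.5, 111.2]
eef_rot: [-0.0, 0.998, 0.066, 0.0]
ft_force: [-0.8, 4.5, 6.5]
gripper_width: 23.2
```

```bash
python3 -m handwheel '[[[2.5,0,0.3],[0,0,0],0],[[2.5,0,0.3],[0,0,0],0]]'
```

```text
time_s: 12.85
position: [593.1, -112.9, 110.7]
eef_rot: [-0.0, 0.998, 0.066, 0.0]
ft_force: [-0.8, 3.5, 4.7]
gripper_width: 22.9
```

```bash
python3 -m handwheel '[[[2.5,0,0.2],[0,0,0],0],[[2.5,0,0.2],[0,0,0],0]]'
```

```text
time_s: 13.1
position: [598.0, -112.2, 110.3]
eef_rot: [-0.0, 0.998, 0.066, 0.0]
ft_force: [-0.0, 2.9, 4.9]
gripper_width: 23.4
```

```bash
python3 -m handwheel '[[[2.5,0,0.2],[0,0,0],0],[[2.5,0,0.1],[0,0,0],0]]'
```

```text
time_s: 13.35
position: [602.9, -111.5, 109.9]
eef_rot: [-0.0, 0.998, 0.066, 0.0]
ft_force: [-0.4, 3.4, 4.2]
gripper_width: 23.0
```

```bash
python3 -m handwheel '[[[2.5,0,0.1],[0,0,0],0],[[2.5,0,0],[0,0,0],0]]'
```

```text
time_s: 13.6
position: [607.5, -111.1, 109.6]
eef_rot: [0.0, 0.998, 0.066, -0.0]
ft_force: [-0.2, 3.5, 3.7]
gripper_width: 23.3
```

```bash
python3 -m handwheel '[[[2.5,0,0],[0,0,0],0],[[2.5,0,0],[0,0,0],0],[[1.5,0,0],[0,0,0],0]]'
```

```text
time_s: 13.98
position: [613.6, -110.4, 109.5]
eef_rot: [0.0, 0.998, 0.066, -0.0]
ft_force: [-0.9, 2.5, 4.4]
gripper_width: 22.9
```

```bash
python3 -m handwheel '[[[0,0,-3],[0,0,0],0],[[0,0,-6],[0,0,0],0],[[0,0,-20],[0,0,0],0],[[0,0,-20],[0,0,0],0],[[0,0,0],[0,0,0],0]]'; python3 go.py
python3 - <<'E'
from meas import *
dump("scene")
c=camera("scene");x0,x1,y0,y1=(170,310,150,255)
cv2.imwrite("pics/scene4.png",cv2.resize(c["image"][y0:y1,x0:x1],None,fx=5.5,fy=5.5,interpolation=cv2.INTER_CUBIC))
E
```

```text
time_s: 14.6
position: [615.0, -110.8, 160.2]
eef_rot: [0.001, 0.998, 0.066, 0.002]
ft_force: [0.6, 0.9, -2.2]
gripper_width: 23.1
t 14.6 p [ 615.01 -110.81  160.23] yaw 7.59 toolz [ 0.0031 -0.0011 -1.    ] F [ 0.56  0.92 -2.17] w 23.1 j [-0.18  0.41 -0.14  1.02 -0.    1.26]
scene cam [1284. -586.  818.]
 dark (65.0, array([236.4, 212.6]), ((592.1093139648438, -131.618896484375), (25.301095962524414, 52.02993392944336), 8.37287425994873))
 dark (198.0, array([254.3, 186. ]), ((513.6406860351562, -5.50860595703125), (50.641902923583984, 130.52210998535156), 20.30950164794922))
```

View pics/scene4.png

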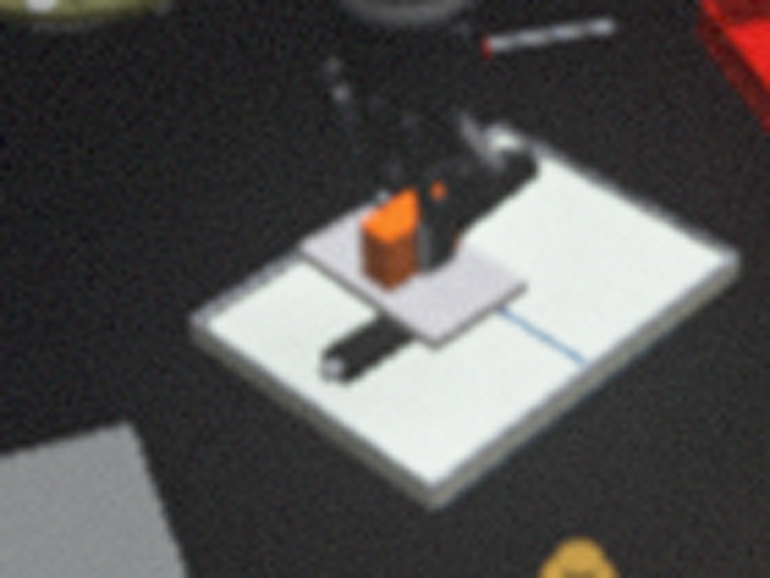

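B has rolled about 42 mm, with a clear 3 mm rise and fall, so it is the oval one. Now roller A.

```bash
python3 go.py 500.6 11.1 125 13.4
```

```text
t 14.7 p [ 613.59 -110.45  158.16] yaw 7.59 toolz [-3.e-04 -3.e-04 -1.e+00] F [ 0.5  -0.17 -2.23] w 23.1 j [-0.18  0.41 -0.14  1.02 -0.    1.26]
turn [ 0.01  0.02 -5.81] shift now [ -95.93 -135.42   33.16] shift after turn [ -81.74 -144.43   33.16]
```

```bash
python3 -m handwheel '[[[0,0,0],[0,0,-5.8],0],[[-20.4,-36.1,0],[0,0,0],0],[[-20.4,-36.1,0],[0,0,0],0],[[-20.4,-36.1,0],[0,0,0],0],[[-20.5,-36.1,0],[0,0,0],0],[[0,0,20],[0,0,0],0],[[0,0,0],[0,0,0],0],[[0,0,0],[0,0,0],0]]'; python3 go.py 500.6 11.1 114 13.4
python3 - <<'E'
from meas import *
dump("scene")
c=camera("scene");x0,x1,y0,y1=(170,310,150,255)
cv2.imwrite("pics/scene5.png",cv2.resize(c["image"][y0:y1,x0:x1],None,fx=5.5,fy=5.5,interpolation=cv2.INTER_CUBIC))
E
```

```text
time_s: 15.7
position: [500.9, 11.0, 138.5]
eef_rot: [0.0, 0.993, 0.117, -0.0]
ft_force: [-0.7, -0.1, -2.0]
gripper_width: 23.4
t 15.7 p [500.94  11.03 138.49] yaw 13.38 toolz [-5.e-04 -1.e-04 -1.e+00] F [-0.66 -0.14 -1.98] w 23.4 j [ 0.02  0.21 -0.46  0.9  -0.    1.36]
turn [ 0.    0.03 -0.02] shift now [-0.3  -0.15 24.49] shift after turn [-0.31 -0.15 24.49]
scene cam [1284. -586.  818.]
 dark (107.5, array([239.9, 210.3]), ((590.4425659179688, -113.96199035644531), (24.840534210205078, 86.95953369140625), 6.7445149421691895))
 dark (43.0, array([258.3, 185.4]), ((520.8335571289062, 11.060779571533203), (22.789169311523438, 79.285888671875), 14.454015731811523))
```

View pics/scene5.png

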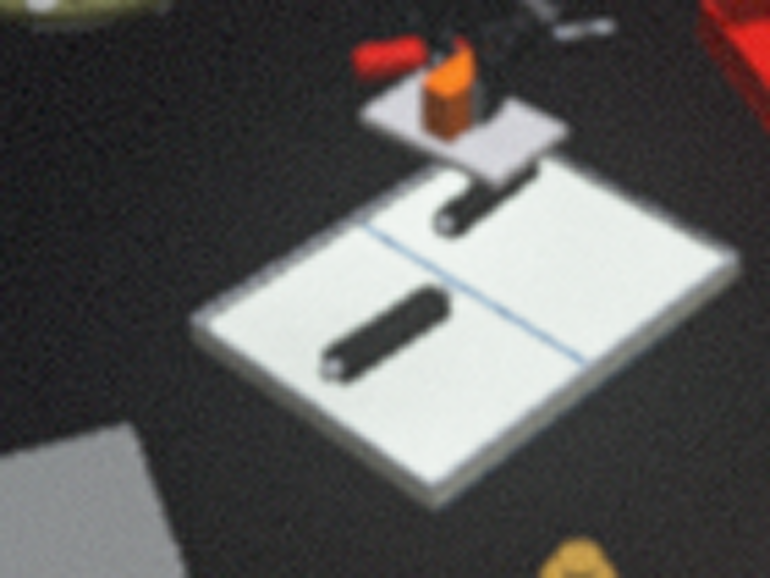

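```bash
python3 -m handwheel '[[[-0.3,0,14],[0,0,0],0],[[0,0,12],[0,0,0],0],[[0,0,1],[0,0,0],0],[[0,0,0],[0,0,0],0],[[0,0,0],[0,0,0],0]]'
```

```text
time_s: 16.42
position: [500.7, 11.2, 111.8]
eef_rot: [-0.0, 0.993, 0.117, 0.0]
ft_force: [0.2, -1.0, -1.8]
gripper_width: 23.1
```

```bash
python3 -m handwheel '[[[0,0,0.8],[0,0,0],0],[[0,0,0],[0,0,0],0],[[0,0,0],[0,0,0],0]]'
```

```text
time_s: 16.8
position: [500.6, 11.2, 110.9]
eef_rot: [0.0, 0.993, 0.117, 0.0]
ft_force: [-0.6, 0.2, -2.6]
gripper_width: 23.2
```

```bash
python3 -m handwheel '[[[0,0,0.5],[0,0,0],0],[[0,0,0],[0,0,0],0],[[0,0,0],[0,0,0],0]]'
```

```text
time_s: 17.18
position: [500.6, 11.2, 110.4]
eef_rot: [-0.0, 0.993, 0.117, 0.0]
ft_force: [0.0, 0.3, -1.9]
gripper_width: 22.7
```

```bash
python3 -m handwheel '[[[0,0,0.6],[0,0,0],0],[[0,0,0],[0,0,0],0],[[0,0,0],[0,0,0],0]]'
```

```text
time_s: 17.55
position: [500.8, 11.2, 109.9]
eef_rot: [-0.0, 0.993, 0.117, 0.0]
ft_force: [-0.9, 0.8, 0.4]
gripper_width: 23.3
```

```bash
python3 -m handwheel '[[[0,0,0.5],[0,0,0],0],[[0,0,0],[0,0,0],0],[[0,0,0],[0,0,0],0]]'
```

```text
time_s: 17.92
position: [500.8, 11.3, 109.4]
eef_rot: [-0.0, 0.993, 0.117, 0.0]
ft_force: [0.0, 0.2, 2.5]
gripper_width: 22.7
```

```bash
python3 -m handwheel '[[[2.5,0,0],[0,0,0],0],[[2.5,0,0],[0,0,0],0]]'
```

```text
time_s: 18.18
position: [505.7, 12.4, 109.3]
eef_rot: [-0.0, 0.993, 0.117, 0.0]
ft_force: [-0.1, 0.1, 4.4]
gripper_width: 23.1
```

```bash
python3 -m handwheel '[[[2.5,0,0],[0,0,0],0],[[2.5,0,0],[0,0,0],0]]'
```

```text
time_s: 18.42
position: [510.6, 13.6, 109.3]
eef_rot: [0.0, 0.993, 0.117, 0.0]
ft_force: [-0.8, 0.3, 4.2]
gripper_width: 23.2
```

```bash
python3 -m handwheel '[[[2.5,0,0],[0,0,0],0],[[2.5,0,0],[0,0,0],0]]'
```

```text
time_s: 18.68
position: [515.3, 14.7, 109.2]
eef_rot: [0.0, 0.993, 0.117, -0.0]
ft_force: [0.1, -0.2, 4.6]
gripper_width: 23.2
```

```bash
python3 -m handwheel '[[[2.5,0,-0.2],[0,0,0],0],[[2.5,0,0],[0,0,0],0],[[2.5,0,0],[0,0,0],0]]'
```

```text
time_s: 19.05
position: [522.6, 16.4, 109.4]
eef_rot: [0.0, 0.993, 0.117, -0.0]
ft_force: [-0.2, 0.2, 4.4]
gripper_width: 23.3
```

```bash
python3 -m handwheel '[[[2.5,0,0],[0,0,0],0],[[2.5,0,0],[0,0,0],0],[[2.5,0,0],[0,0,0],0]]'
```

```text
time_s: 19.42
position: [529.9, 18.2, 109.4]
eef_rot: [-0.0, 0.993, 0.117, -0.0]
ft_force: [0.0, -0.8, 3.3]
gripper_width: 23.0
```

```bash
python3 -m handwheel '[[[2.5,0,0],[0,0,0],0],[[2.5,0,0],[0,0,0],0],[[2.5,0,0],[0,0,0],0]]'
```

```text
time_s: 19.8
position: [537.2, 19.9, 109.4]
eef_rot: [-0.0, 0.993, 0.117, -0.0]
ft_force: [-0.5, 0.9, 3.4]
gripper_width: 22.8
```

Steady, so A is round. Travel is about 37 mm so far. Continuing.

```bash
python3 -m handwheel '[[[2.5,0,0],[0,0,0],0],[[2.5,0,0],[0,0,0],0],[[2.5,0,0],[0,0,0],0],[[2.5,0,0],[0,0,0],0]]'
```

```text
time_s: 20.3
position: [546.9, 22.3, 109.4]
eef_rot: [-0.0, 0.993, 0.117, -0.0]
ft_force: [-0.3, 0.8, 2.7]
gripper_width: 23.1
```

```bash
python3 -m handwheel '[[[2.5,0,0],[0,0,0],0],[[2.5,0,0],[0,0,0],0],[[2.5,0,0],[0,0,0],0],[[2.5,0,0],[0,0,0],0]]'
```

```text
time_s: 20.8
position: [556.7, 24.6, 109.4]
eef_rot: [-0.0, 0.993, 0.117, 0.0]
ft_force: [-0.3, 1.3, 3.1]
gripper_width: 23.1
```

```bash
python3 -m handwheel '[[[2.5,0,0],[0,0,0],0],[[2.5,0,0],[0,0,0],0],[[2.5,0,0],[0,0,0],0],[[2.5,0,0],[0,0,0],0]]'
```

```text
time_s: 21.3
position: [566.3, 26.9, 109.4]
eef_rot: [-0.0, 0.993, 0.117, -0.0]
ft_force: [-0.6, 0.5, 3.4]
gripper_width: 23.1
```

```bash
python3 -m handwheel '[[[2.5,0,0],[0,0,0],0],[[2.5,0,0],[0,0,0],0],[[2.5,0,0],[0,0,0],0]]'
```

```text
time_s: 21.68
position: [573.7, 28.6, 109.4]
eef_rot: [-0.0, 0.993, 0.117, -0.0]
ft_force: [-1.1, 1.9, 3.7]
gripper_width: 23.4
```

```bash
python3 -m handwheel '[[[2.5,0,0],[0,0,0],0],[[2.5,0,0],[0,0,0],0],[[2.5,0,0],[0,0,0],0],[[2.5,0,0],[0,0,0],0],[[0,0,0],[0,0,0],0]]'
```

```text
time_s: 22.3
position: [583.5, 31.0, 109.4]
eef_rot: [-0.0, 0.993, 0.117, 0.0]
ft_force: [0.0, 2.0, 2.9]
gripper_width: 23.2
```

```bash
python3 -m handwheel '[[[0,0,-2],[0,0,0],0],[[0,0,-6],[0,0,0],0],[[0,0,-20],[0,0,0],0],[[0,0,-20],[0,0,0],0],[[0,0,0],[0,0,0],0],[[0,0,0],[0,0,0],0]]'; python3 go.py 566.5 -307.8 140 -15
```

```text
time_s: 23.05
position: [582.8, 30.8, 156.7]
eef_rot: [0.0, 0.993, 0.117, -0.0]
ft_force: [-0.1, -0.5, -1.7]
gripper_width: 23.3
t 23.05 p [582.76  30.76 156.68] yaw 13.4 toolz [-9.e-04 -2.e-04 -1.e+00] F [-0.14 -0.49 -1.65] w 23.3 j [ 0.05  0.34 -0.24  0.99 -0.    1.39]
turn [1.00e-02 5.00e-02 2.84e+01] shift now [-94.25 325.58  16.76] shift after turn [ 71.92 331.23  16.68]
```

```bash
python3 -m handwheel '[[[0,0,0],[0,0,9.5],0],[[0,0,0],[0,0,9.5],0],[[0,0,0],[0,0,9.4],0],[[9,41.4,0],[0,0,0],0],[[9,41.4,0],[0,0,0],0],[[9,41.4,0],[0,0,0],0],[[9,41.4,0],[0,0,0],0],[[9,41.4,0],[0,0,0],0],[[9,41.4,0],[0,0,0],0],[[9,41.4,0],[0,0,0],0],[[9,41.4,0],[0,0,0],0]]';python3 -m handwheel '[[[0,0,30],[0,0,0],0],[[0,0,30],[0,0,0],0],[[0,0,0],[0,0,0],0],[[0,0,0],[0,0,0],0]]'; python3 go.py 566.5 -307.8 49.1 -15
python3 - <<'E'
from meas import *
c,*_=dump("top"); dump("scene");cv2.imwrite("pics/top6.png",c["image"])
c=camera("scene");x0,x1,y0,y1=(130,310,150,285)
cv2.imwrite("pics/scene6.png",cv2.resize(c["image"][y0:y1,x0:x1],None,fx=4.4,fy=4.4,interpolation=cv2.INTER_CUBIC))
E
```

```text
time_s: 24.42
position: [566.1, -308.7, 155.9]
eef_rot: [-0.0, 0.991, -0.131, -0.001]
ft_force: [0.6, 0.6, -2.2]
gripper_width: 23.2
time_s: 24.92
position: [567.2, -307.6, 97.7]
eef_rot: [-0.0, 0.991, -0.13, -0.0]
ft_force: [0.5, -0.1, -1.1]
gripper_width: 23.1
t 24.93 p [ 567.2  -307.58   97.71] yaw -14.99 toolz [-2.e-04  0.e+00 -1.e+00] F [ 0.55 -0.06 -1.05] w 23.1 j [-0.5   0.5  -0.15  0.92 -0.    1.34]
turn [0.   0.01 0.01] shift now [-0.61  0.39 48.61] shift after turn [-0.62  0.39 48.61]
top cam [ 453.   -0. 1499.]
 dark (126.5, array([247.3, 193.1]), ((561.9691162109375, 24.82505989074707), (20.036203384399414, 76.82368469238281), 13.203306198120117))
 dark (147.0, array([291. , 183.4]), ((590.7636108398438, -114.08084106445312), (23.02553939819336, 76.90559387207031), 7.883495330810547))
scene cam [1284. -586.  818.]
 dark (106.5, array([239.9, 210.3]), ((590.4426879882812, -113.96199035644531), (24.84053611755371, 86.95954132080078), 6.744505405426025))
 dark (74.0, array([268.4, 188.9]), ((561.13671875, 28.020252227783203), (21.9019832611084, 92.51815795898438), 15.35826301574707))
```

View pics/scene6.png

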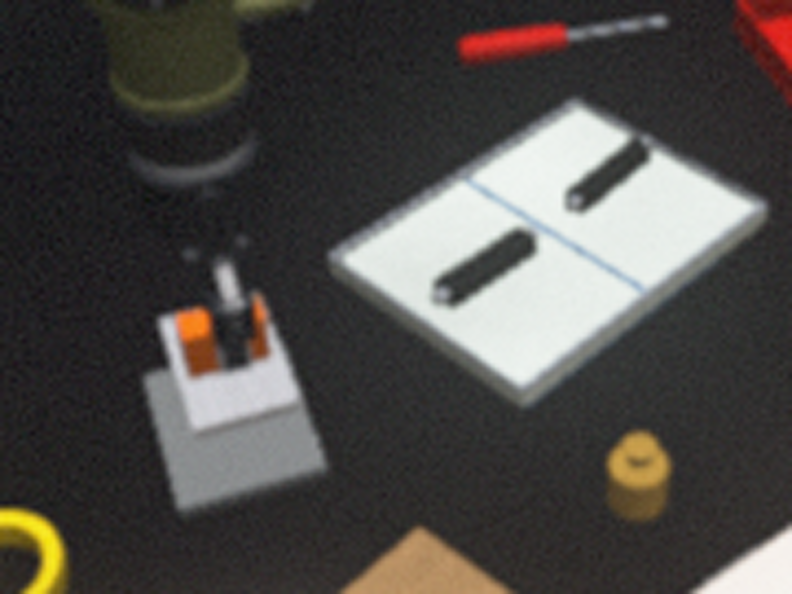

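Both rollers moved about 41 mm, and the pad is above the rest. Lowering it.

```bash
python3 -m handwheel '[[[-0.6,0.4,20],[0,0,0],0],[[0,0,20],[0,0,0],0],[[0,0,5],[0,0,0],0],[[0,0,2],[0,0,0],0],[[0,0,0.7],[0,0,0],0],[[0,0,0],[0,0,0],0],[[0,0,0],[0,0,0],0]]'; python3 go.py 566.5 -307.8 49.1 -15
```

```text
time_s: 25.95
position: [566.7, -308.0, 50.2]
eef_rot: [0.0, 0.991, -0.131, 0.0]
ft_force: [-0.3, -0.9, -1.8]
gripper_width: 23.2
t 25.95 p [ 566.66 -308.05   50.17] yaw -15.0 toolz [ 6.e-04 -3.e-04 -1.e+00] F [-0.25 -0.93 -1.8 ] w 23.2 j [-0.5   0.54 -0.2   0.83  0.    1.33]
turn [ 0.01 -0.04  0.  ] shift now [-0.22 -0.2   1.07] shift after turn [-0.22 -0.2   1.07]
```

```bash
python3 -m handwheel '[[[0,0,0.7],[0,0,0],0],[[0,0,0],[0,0,0],0]]';python3 -m handwheel '[[[0,0,0.4],[0,0,0],0],[[0,0,0],[0,0,0],0]]'
```

```text
time_s: 26.2
position: [566.5, -308.0, 49.1]
eef_rot: [0.0, 0.991, -0.131, 0.0]
ft_force: [-1.4, 0.2, -1.2]
gripper_width: 22.8
time_s: 26.45
position: [566.5, -308.0, 49.1]
eef_rot: [0.0, 0.991, -0.131, 0.0]
ft_force: [-2.0, 0.4, 3.5]
gripper_width: 23.0
```

Contact. Release to 0.6, then rise.

```bash
python3 -m handwheel '[[[0,0,0],[0,0,0],0.45],[[0,0,0],[0,0,0],0.6],[[0,0,0],[0,0,0],0.6],[[0,0,0],[0,0,0],0.6]]'; python3 -m handwheel '[[[0,0,-20],[0,0,0],0.6],[[0,0,-30],[0,0,0],0.6],[[0,0,-50],[0,0,0],0.6],[[0,0,0],[0,0,0],0.6],[[0,0,0],[0,0,0],0.6]]'; python3 go.py 590.7 -114.0 130 7.5
python3 - <<'E'
from meas import *
dump("scene")
c=camera("scene");x0,x1,y0,y1=(130,310,150,285)
cv2.imwrite("pics/scene7.png",cv2.resize(c["image"][y0:y1,x0:x1],None,fx=4.4,fy=4.4,interpolation=cv2.INTER_CUBIC))
E
```

```text
time_s: 26.95
position: [566.4, -307.9, 48.5]
eef_rot: [0.0, 0.991, -0.131, -0.0]
ft_force: [-1.0, -0.6, -1.2]
gripper_width: 51.3
time_s: 27.58
position: [566.3, -307.8, 148.5]
eef_rot: [0.0, 0.991, -0.131, 0.0]
ft_force: [0.1, -0.4, -1.5]
gripper_width: 51.4
t 27.57 p [ 566.32 -307.84  148.46] yaw -15.0 toolz [ 1.e-04 -1.e-04 -1.e+00] F [ 0.13 -0.41 -1.52] w 51.4 j [-0.5   0.45 -0.09  1.02 -0.    1.33]
turn [ 0.00e+00 -1.00e-02 -2.25e+01] shift now [ -26.61 -193.54   18.45] shift after turn [  49.48 -189.     18.46]
scene cam [1284. -586.  818.]
 dark (107.5, array([239.9, 210.3]), ((590.4425659179688, -113.96199035644531), (24.840534210205078, 86.95953369140625), 6.7445149421691895))
 dark (74.0, array([268.4, 188.9]), ((561.13671875, 28.020252227783203), (21.9019832611084, 92.51815795898438), 15.35826301574707))
```

View pics/scene7.png

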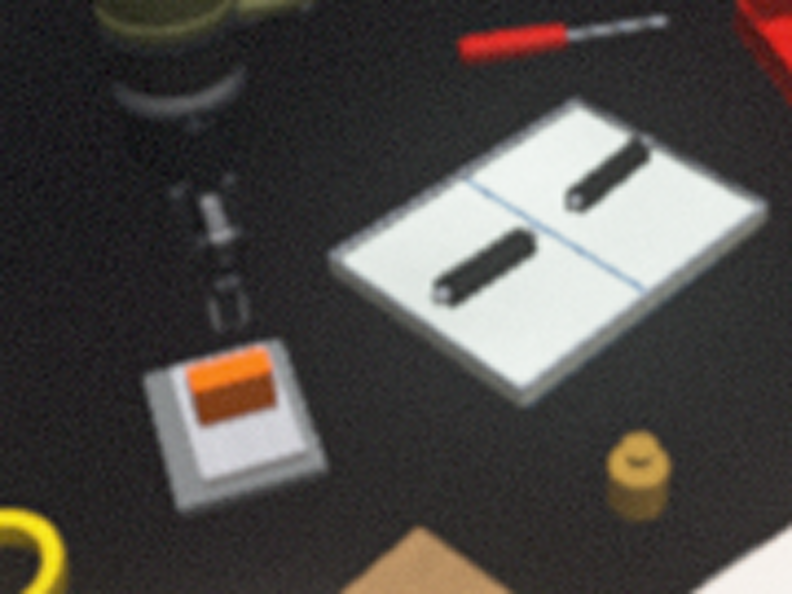

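```bash
python3 -m handwheel '[[[0,0,0],[0,0,-7.5],0.6],[[0,0,0],[0,0,-7.5],0.6],[[0,0,0],[0,0,-7.5],0.6],[[12.4,-47.2,0],[0,0,0],0.6],[[12.4,-47.2,0],[0,0,0],0.6],[[12.4,-47.2,0],[0,0,0],0.6],[[12.3,-47.4,0],[0,0,0],0.6],[[0,0,30],[0,0,0],0.6],[[0,0,0],[0,0,0],0.6],[[0,0,0],[0,0,0],0.6]]'; python3 go.py 590.7 -114.0 78 7.5
python3 - <<'E'
from meas import *
for n in("top","scene"):
    c=camera(n);x0,x1,y0,y1=(210,340,140,240) if n=="top" else (170,310,150,255)
    cv2.imwrite(f"pics/{n}8.png",cv2.resize(c["image"][y0:y1,x0:x1],None,fx=5.5,fy=5.5,interpolation=cv2.INTER_CUBIC))
E
```

```text
time_s: 28.92
position: [590.4, -114.4, 118.4]
eef_rot: [-0.0, 0.998, 0.065, -0.001]
ft_force: [-0.8, -0.4, 0.1]
gripper_width: 51.1
t 28.93 p [ 590.4  -114.4   118.38] yaw 7.47 toolz [-1.3e-03  2.0e-04 -1.0e+00] F [-0.79 -0.38  0.13] w 51.1 j [-0.19  0.4  -0.25  0.92 -0.    1.25]
turn [-0.02  0.07 -0.03] shift now [ 0.4  -0.34 40.38] shift after turn [ 0.35 -0.35 40.38]
```

View pics/scene8.png

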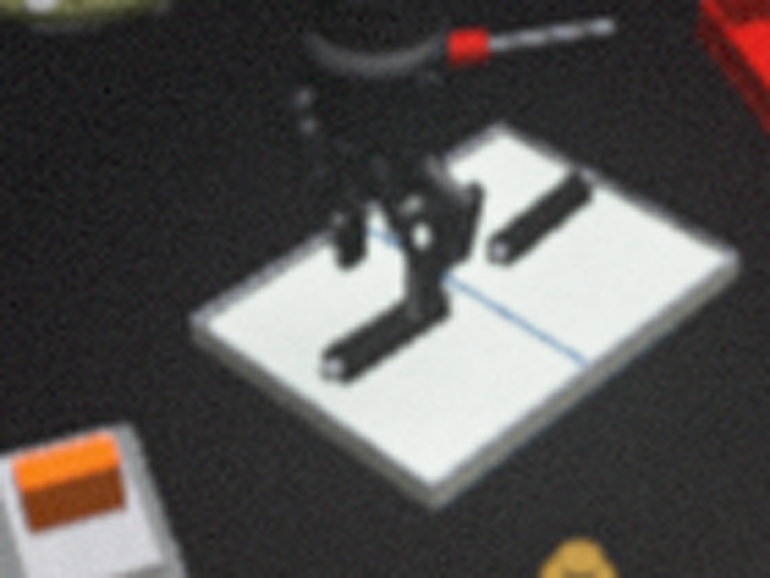

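```bash
python3 -m handwheel '[[[0.3,-0.3,20],[0,0,0],0.6],[[0,0,16],[0,0,0],0.6],[[0,0,4],[0,0,0],0.6],[[0,0,0],[0,0,0],0.6],[[0,0,0],[0,0,0],0.6]]'; python3 go.py 590.7 -114 78 7.5; python3 -m handwheel '[[[0,0,0],[0,0,0],0],[[0,0,0],[0,0,0],0],[[0,0,0],[0,0,0],0],[[0,0,0],[0,0,0],0],[[0,0,0],[0,0,0],0]]' 30
```

```text
time_s: 29.65
position: [591.6, -113.8, 79.2]
eef_rot: [0.0, 0.998, 0.065, 0.0]
ft_force: [0.5, -0.2, 0.0]
gripper_width: 51.1
t 29.65 p [ 591.57 -113.82   79.25] yaw 7.5 toolz [ 1.e-03 -2.e-04 -1.e+00] F [ 0.46 -0.17  0.04] w 51.1 j [-0.19  0.44 -0.29  0.84  0.    1.25]
turn [ 0.02 -0.05 -0.  ] shift now [-0.89  0.06  1.25] shift after turn [-0.89  0.06  1.25]
time_s: 30.28
position: [591.4, -113.7, 78.9]
eef_rot: [0.0, 0.998, 0.065, 0.0]
ft_force: [0.2, -0.5, 1.4]
gripper_width: 25.5
```

```bash
python3 -m handwheel '[[[0,0,-5],[0,0,0],0],[[0,0,-30],[0,0,0],0],[[0,0,-40],[0,0,0],0],[[0,0,0],[0,0,9],0],[[0,0,0],[0,0,9],0],[[0,0,0],[0,0,8.8],0],[[0,0,0],[0,0,0],0]]' 40; python3 go.py 494.8 348 100 -19.3
python3 - <<'E'
from meas import *
c=camera("scene");x0,x1,y0,y1=(170,310,150,255)
cv2.imwrite("pics/scene9.png",cv2.resize(c["image"][y0:y1,x0:x1],None,fx=5.5,fy=5.5,interpolation=cv2.INTER_CUBIC))
E
```

```text
time_s: 31.15
position: [590.6, -113.6, 153.3]
eef_rot: [-0.0, 0.986, -0.167, -0.001]
ft_force: [0.6, 0.2, -2.4]
gripper_width: 25.3
t 31.15 p [ 590.58 -113.6   153.33] yaw -19.2 toolz [-1.e-03  2.e-04 -1.e+00] F [ 0.58  0.19 -2.45] w 25.3 j [-0.19  0.37 -0.2   1.    0.    1.72]
turn [0.01 0.06 0.1 ] shift now [-242.21 -404.42   53.53] shift after turn [-242.96 -404.     53.33]
```

View pics/scene9.png

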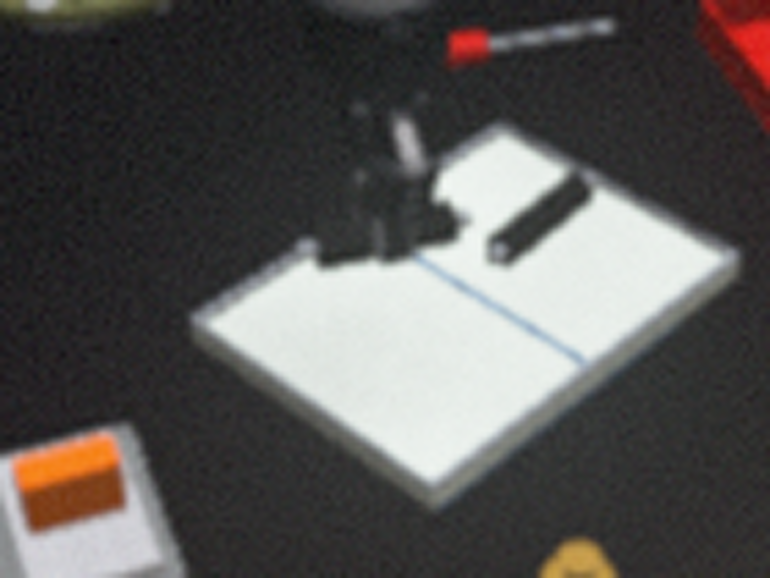

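```bash
python3 -m handwheel '[[[-24.2,-40.4,0],[0,0,0],0],[[-24.2,-40.4,0],[0,0,0],0],[[-24.2,-40.4,0],[0,0,0],0],[[-24.2,-40.4,0],[0,0,0],0],[[-24.2,-40.4,0],[0,0,0],0],[[-24.2,-40.4,0],[0,0,0],0],[[-24.2,-40.4,0],[0,0,0],0],[[-24.2,-40.4,0],[0,0,0],0],[[-24.2,-40.4,0],[0,0,0],0],[[-24.2,-40.4,0],[0,0,0],0],[[0,0,0],[0,0,0],0],[[0,0,40],[0,0,0],0]]'; python3 -m handwheel '[[[0,0,20],[0,0,0],0],[[0,0,0],[0,0,0],0],[[0,0,0],[0,0,0],0]]'; python3 go.py 494.8 348 40 -19.3
python3 - <<'E'
from meas import *
for n in("top","scene"):
    c=camera(n);x0,x1,y0,y1=(100,220,160,260) if n=="top" else (270,390,110,210)
    cv2.imwrite(f"pics/{n}10.png",cv2.resize(c["image"][y0:y1,x0:x1],None,fx=6,fy=6,interpolation=cv2.INTER_CUBIC))
E
```

```text
time_s: 32.7
position: [498.4, 349.3, 116.1]
eef_rot: [-0.002, 0.986, -0.166, 0.002]
ft_force: [0.9, 0.8, -1.9]
gripper_width: 25.3
time_s: 33.08
position: [496.8, 347.3, 94.5]
eef_rot: [-0.0, 0.986, -0.168, 0.0]
ft_force: [-0.0, 0.2, -1.5]
gripper_width: 25.7
t 33.08 p [496.82 347.31  94.5 ] yaw -19.29 toolz [ 8.e-04  4.e-04 -1.e+00] F [-0.01  0.18 -1.52] w 25.7 j [ 0.61  0.43 -0.26  0.88 -0.    2.52]
turn [-0.04 -0.03  0.01] shift now [-2.17e+00  5.00e-02  5.45e+01] shift after turn [-2.14e+00  2.00e-02  5.45e+01]
```

View pics/scene10.png

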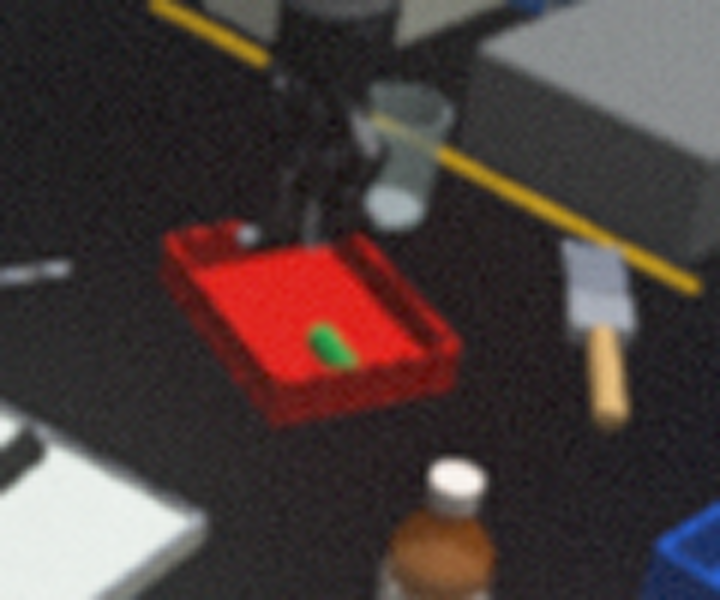

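View pics/top10.png

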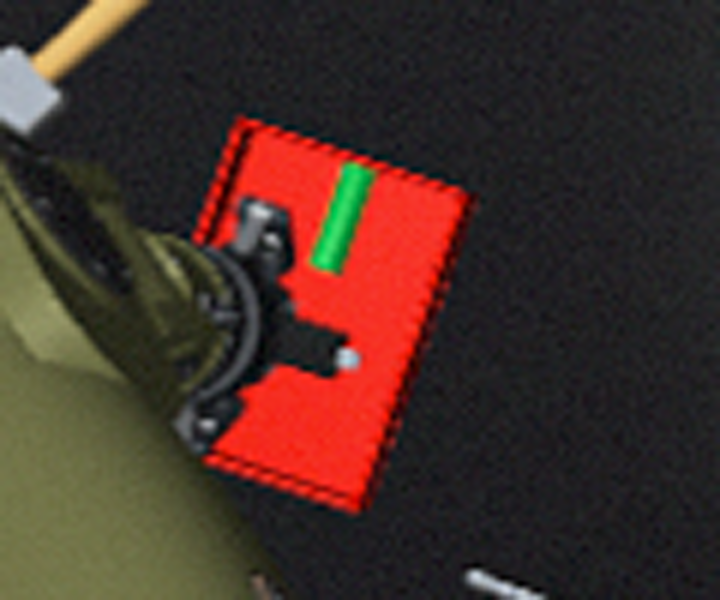

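The roller sits centred across the tray. The green one is in the +x end, clear of it. Lowering.

```bash
python3 -m handwheel '[[[-6,0,20],[0,0,0],0],[[0,0,20],[0,0,0],0],[[0,0,15],[0,0,0],0],[[0,0,3],[0,0,0],0],[[0,0,0],[0,0,0],0],[[0,0,0],[0,0,0],0]]'; python3 go.py 490 348.7 34 -19.3
```

```text
time_s: 33.92
position: [491.1, 350.0, 36.5]
eef_rot: [-0.0, 0.986, -0.168, 0.0]
ft_force: [0.6, 0.1, -0.7]
gripper_width: 25.8
t 33.92 p [491.11 349.96  36.45] yaw -19.3 toolz [ 1.1e-03  8.0e-04 -1.0e+00] F [ 0.6   0.1  -0.69] w 25.8 j [ 0.62  0.49 -0.33  0.75  0.    2.53]
turn [-0.07 -0.05  0.  ] shift now [-0.64  1.56  2.45] shift after turn [-0.64  1.56  2.45]
```

```bash
python3 -m handwheel '[[[0,0,1.5],[0,0,0],0],[[0,0,0],[0,0,0],0],[[0,0,0],[0,0,0],0]]'; python3 -m handwheel '[[[0,0,1],[0,0,0],0],[[0,0,0],[0,0,0],0],[[0,0,0],[0,0,0],0]]'
```

```text
time_s: 34.3
position: [490.5, 349.6, 34.2]
eef_rot: [-0.0, 0.986, -0.168, 0.0]
ft_force: [0.4, -0.5, -1.2]
gripper_width: 25.3
time_s: 34.67
position: [490.6, 349.6, 33.9]
eef_rot: [-0.0, 0.986, -0.168, 0.0]
ft_force: [-1.9, -1.4, 4.8]
gripper_width: 25.7
```

Touching the floor. Opening slowly, then rising.

```bash
python3 -m handwheel '[[[0,0,0],[0,0,0],0.35],[[0,0,0],[0,0,0],0.45],[[0,0,0],[0,0,0],0.55],[[0,0,0],[0,0,0],0.55],[[0,0,0],[0,0,0],0.55]]'; python3 -m handwheel '[[[0,0,-15],[0,0,0],0.55],[[0,0,-30],[0,0,0],0.55],[[0,0,-50],[0,0,0],0.55],[[0,0,-50],[0,0,0],0.55],[[0,0,0],[0,0,0],0.55]]'; python3 -m handwheel '[[[-10,40,0],[0,0,0],0.55],[[-10,40,0],[0,0,0],0.55],[[-10,40,0],[0,0,0],0.55],[[-10,40,0],[0,0,0],0.55],[[0,0,0],[0,0,0],0.55],[[0,0,0],[0,0,0],0.55],[[0,0,0],[0,0,0],0.55]]'
python3 - <<'E'
from meas import *
for n in("top","scene"):
    c,*_=dump(n);x0,x1,y0,y1=(80,440,110,280) if n=="top" else (70,400,110,300)
    cv2.imwrite(f"pics/{n}11.png",cv2.resize(c["image"][y0:y1,x0:x1],None,fx=2.2,fy=2.2,interpolation=cv2.INTER_CUBIC))
E
```

```text
time_s: 35.3
position: [490.5, 349.5, 33.1]
eef_rot: [0.0, 0.986, -0.168, -0.0]
ft_force: [0.3, 0.5, -0.2]
gripper_width: 47.3
time_s: 35.92
position: [493.2, 351.5, 184.2]
eef_rot: [-0.003, 0.986, -0.168, 0.003]
ft_force: [0.7, -0.5, -0.4]
gripper_width: 46.3
time_s: 36.8
position: [400.6, 212.6, 178.2]
eef_rot: [-0.0, 0.986, -0.167, 0.0]
ft_force: [0.8, -0.3, -0.1]
gripper_width: 47.1
top cam [ 453.   -0. 1499.]
 dark (126.5, array([247.3, 193.1]), ((561.9691162109375, 24.82505989074707), (20.036203384399414, 76.82368469238281), 13.203306198120117))
scene cam [1284. -586.  818.]
 dark (72.5, array([268.2, 189. ]), ((560.627197265625, 27.88031768798828), (20.84526824951172, 92.51815795898438), 15.35826301574707))
```

View pics/scene11.png

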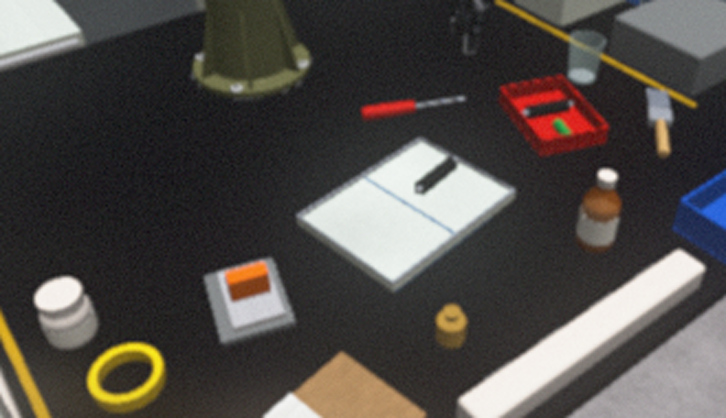

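View pics/top11.png

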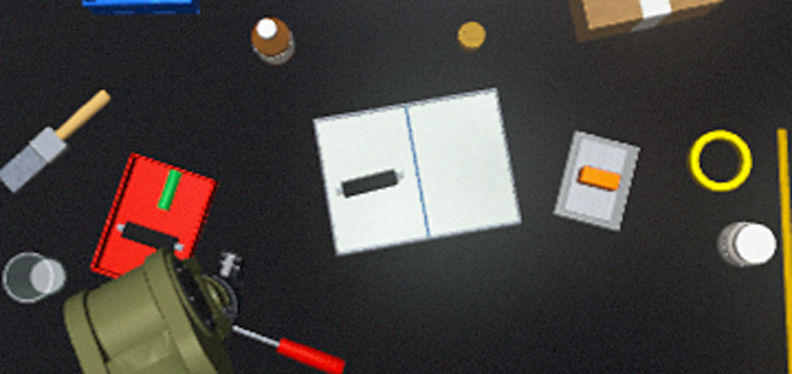

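Everything is in place: the black roller lies flat on the tray floor, the other is on the plate, the pad is on its rest, and the bystanders look unmoved. Handing in.

```bash
python3 -c "
from plant import hand_in,sense
print(hand_in(), sense()['time_s'])"
```

```text
the job is handed in; nothing more can be done
the job is handed in; nothing more can be done
```

The job is handed in, with the last move ending at 36.8 s of the 72 s allowed. Roller B, on the robot's right, is the one out of round, and it now lies on the red tray's floor.

- **Rolling B:** I rolled it forward about 41 mm, just over half a turn. The pad rose and fell about 3 mm, and I eased off and followed it as it did.
- **Rolling A:** I rolled it forward about 42 mm. The pad stayed level, with about 4.5 to 6.5 N of push. A is the true roller and lies on the plate where it stopped.
- **Push on B:** It was mostly about 3 to 8.5 N. It reached about 9.2 N early on, when B first began to rise. That is the highest I read, under the 9.8 N limit by only about half a newton. Readings came only once per move, about every quarter second, with roughly ±0.7 N of noise, so a brief higher peak could have gone unseen.
- **Last pictures:**
  - The pad sits flat and in line on its grey rest.
  - B lies across the tray floor, clear of the green roller and the walls.
  - The bystanders look unmoved, though the arm partly covered the tray corner in the top view. I measured none of them again except the beaker, which is still where it was.
- **Disagreement with the description:** The green roller lay along the tray's long side from the start, not along y as described. I left it alone.

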